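Neck cauls to the other rack in the same order, and the sawn-off half back on its block

ROBOT

A 6-joint arm with a two-finger parallel gripper is mounted at the origin on the work surface. World frame = base frame: x ahead of the robot, y to its left, z up, the work surface at z = 0. Lengths are in m, angles in rad, forces in N, time in s.
With the tool pointing down it reaches from about 0.425 to 0.95 m from the base axis. Payload 3.5 kg.
Tool frame: the origin (TCP) lies on the centre line of the jaws, within the pads' length; the fingertips stand 17 mm ahead of it and the grasp point (between the pads) lies 2 mm behind it; z points along the fingers, y is the line along which they close (so a half turn about z gives the same grasp; the last joint's range is limited). The gripper opens to 85 mm and grips with 20 to 120 N. Pads are 22 mm wide; open, the fingers measure 114 mm over their backs; the gripper's body (76 mm by 85 mm) begins 54 mm behind the grasp point. The pads swing forward as they close: fully open they stand 13 mm farther back than shut.
Start: joints at [0.973, 0.286, 1.577, -0, 1.279, -0.15], TCP at [0.292, 0.608, 0.248] pointing down, gripper open.
Joint ranges: [-2.77, 2.77], [-0.9, 2.22], [0.21, 2.48], [-1.53, 4.67], [0.24, 2.81], [-2.84, 2.84]. Speed limits (rad/s): [2.79, 2.79, 3.14, 3.14, 3.14, 3.14].

INTERFACE

Orientations are given as a unit quaternion [x, y, z, w].
In Python, from plant import ctrl gives the robot as it stands. The module is installed in compiled form; this text tells all that it offers.
- The arm moves only by the tool drive_tool, never from a script. Its argument "moves" is a list of rows, each a list of 3 entries, a list of its own where there are three numbers: the turn, a rotation vector about the tool's x, y, z in rad, then the shift along the tool's x, y, z in m, then the finger opening in m, from 0 to 0.0854. A call has 1 to 5 rows; each row shifts and turns the commanded pose from where the row before left it, along the tool's axes as they then stand; what a row does not reach is not made up. A row lasts 1/8 s, in which the tool goes at most 62.5 mm and 10.7 degrees, less where a joint would pass 70% of its speed; a pose out of reach is approached as far as the arm can. A call with a gripper value outside its range is refused whole. The fingers move at their own pace and stop on an object; "grip_force" is the grip in N (left out, the last holds). Time passes only in rows, so rows that do not move let the fingers close. It gives the time, the measured TCP pose, the force, the opening and the grip force at its end, in the units of the state.
- ctrl.get_state(): the state, without advancing time (a new reading comes with each control period).
- ctrl.read_camera(name): name is "side" or "top"; returns a dict with "image" (384x512x3 uint8, red, green, blue), "fx", "fy", "cx", "cy" (pixels), "dist" ([k1, k2, p1, p2, k3] as OpenCV has them; the pictures are not rectified), "R" (3x3) and "t" (3): a world point X has camera coordinates R X + t. Camera axes: x right, y down, z forward; pixel columns grow to the right and rows downward; lengths in m; the calibration is good to about 2 mm. A picture is of the moment at which its call begins. There is no depth.
- ctrl.sign_off(): hands the job in; it is judged then, once.
The state is a dict: "time": time; "qpos": joint angles; "dq": joint speeds; "joint_efforts": joint torques, N m; "eef_pos": TCP position; "tcp_rot": TCP orientation; "contact_force": force on the tool from outside, world axes, zero at the start; "wrist_torque": the same for the moment, N m; "opening": opening from 0.0 (shut) to 1.0 (fully open); "finger_force": force on a finger pad.
Only numpy, scipy, OpenCV 4.12 (cv2) and the standard library are available. Lean on these libraries where they do the work, as an engineer would, in place of code of your own. Each camera call takes 0.05 s, during which the arm holds its last target. There are 200 camera calls.

TASK

Move the three grooved neck blocks from the full rack to the empty one, keeping their order from left to right, each standing upright in the middle of its bay on the cork with its groove running along the row as before, and do not tip any of them over. Once all three stand there, take the loose half from its little stand and set it tongue down on the block it was sawn from, so that it sits fully home with its sides and ends flush.

Things in the scene. Friction and masses are not known exactly. Their poses are not given: they have to be found in the camera images.
- vee_c (a point): V block: beech block, 56 mm wide (x, across the groove), 40 mm long (y, along it), 48 mm high, about 90 g, with a V groove with 45 degree faces, 40 mm wide at the top and 20 mm deep, leaving walls 8 mm wide at the top along its top, all dark-lined. Point: centre of the block, 24 mm above its underside; z up. Take it by its side faces, 56 mm apart, fingers closing along its x.
- round_c (a point): Round block: beech block, 56 mm wide (x, across the groove), 40 mm long (y, along it), 48 mm high, about 90 g, with a half-round groove 30 mm wide and 15 mm deep along its top, all dark-lined. Point: centre of the block, 24 mm above its underside; z up. Take it by its side faces, 56 mm apart, fingers closing along its x.
- square_c (a point): Square block: beech block, 56 mm wide (x, across the groove), 40 mm long (y, along it), 48 mm high, about 90 g, with a square-cornered slot 20 mm wide and 22 mm deep along its top, all dark-lined. Point: centre of the block, 24 mm above its underside; z up. Take it by its side faces, 56 mm apart, fingers closing along its x.
- cap_c (a point): Loose half of the V block: beech plate 56 (x) x 40 (y) x 22 mm, 60 g, 45-degree V tongue 37 mm wide, 18.5 mm deep along y below. Point: plate centre, 11 mm above its shoulders; z up. Starts 43 mm up on two rails of a fixed stand, 54 mm (x) x 90 mm, about 0.69 m out. Take it by the x faces. Home on the V block its point is 35 mm above the block's, 1.5 mm play across.
- pad_vee: bare cork pad, 66 x 50 x 3 mm, fixed in the bay of rack_a in which the V block stands at the start (origin at the centre of its underside; axes as rack_a). It stays there, so it shows which bay, left, middle or right, that block came from. All three pads look alike.
- pad_round: bare cork pad, 66 x 50 x 3 mm, fixed in the bay of rack_a in which the round block stands at the start (origin at the centre of its underside; axes as rack_a). It stays there, so it shows which bay, left, middle or right, that block came from. All three pads look alike.
- pad_square: bare cork pad, 66 x 50 x 3 mm, fixed in the bay of rack_a in which the square block stands at the start (origin at the centre of its underside; axes as rack_a). It stays there, so it shows which bay, left, middle or right, that block came from. All three pads look alike.
- rack_a: The full rack, brown wood, fixed: board 110 (x) x 216 (y) x 12 mm, origin under its centre on the bench, y along the row to the left seen from the robot, x away from it. Strips (tops 27 mm up) part three bays, 60 mm wide, open front and back, centres y = +68 (left), 0, -68 mm (right). Each bay holds a block, somewhat off centre, on a cork pad (top 15 mm above the bench).
- rack_b: The empty rack, brown wood, fixed: board 110 (x) x 216 (y) x 12 mm, origin under its centre on the bench, y along the row to the left seen from the robot, x away from it. Strips (tops 27 mm up) part three bays, 60 mm wide, open front and back, centres y = +68 (left), 0, -68 mm (right). Cork 66 x 50 mm in each bay, top 15 mm above the bench: a standing block's point is 39 mm up.
Mind the look-alikes: they are no part of the job. What is shaped like the part that bears square_c but purple is not meant.

How it is judged:
On the way:
1. all three blocks stand in the other rack, in the order they had in the first, released, with the loose half not yet on (((y of pad_vee in the frame of rack_a between 0.038 and 0.098 m and x of vee_c in the frame of rack_b between -0.012 and 0.012 m and y of vee_c in the frame of rack_b between 0.056 and 0.08 m) or (y of pad_vee in the frame of rack_a between -0.03 and 0.03 m and x of vee_c in the frame of rack_b between -0.012 and 0.012 m and y of vee_c in the frame of rack_b between -0.012 and 0.012 m) or (y of pad_vee in the frame of rack_a between -0.098 and -0.038 m and x of vee_c in the frame of rack_b between -0.012 and 0.012 m and y of vee_c in the frame of rack_b between -0.08 and -0.056 m)) and z of vee_c in the frame of rack_b between 0.035 and 0.043 m and angle between each of vee_c, round_c, square_c's own z axis and vertical below 0.1 rad and angle between the y axis of each of vee_c, round_c, square_c and the y axis of rack_b, either way round below 0.2 rad and ((y of pad_round in the frame of rack_a between 0.038 and 0.098 m and x of round_c in the frame of rack_b between -0.012 and 0.012 m and y of round_c in the frame of rack_b between 0.056 and 0.08 m) or (y of pad_round in the frame of rack_a between -0.03 and 0.03 m and x of round_c in the frame of rack_b between -0.012 and 0.012 m and y of round_c in the frame of rack_b between -0.012 and 0.012 m) or (y of pad_round in the frame of rack_a between -0.098 and -0.038 m and x of round_c in the frame of rack_b between -0.012 and 0.012 m and y of round_c in the frame of rack_b between -0.08 and -0.056 m)) and z of round_c in the frame of rack_b between 0.035 and 0.043 m and ((y of pad_square in the frame of rack_a between 0.038 and 0.098 m and x of square_c in the frame of rack_b between -0.012 and 0.012 m and y of square_c in the frame of rack_b between 0.056 and 0.08 m) or (y of pad_square in the frame of rack_a between -0.03 and 0.03 m and x of square_c in the frame of rack_b between -0.012 and 0.012 m and y of square_c in the frame of rack_b between -0.012 and 0.012 m) or (y of pad_square in the frame of rack_a between -0.098 and -0.038 m and x of square_c in the frame of rack_b between -0.012 and 0.012 m and y of square_c in the frame of rack_b between -0.08 and -0.056 m)) and z of square_c in the frame of rack_b between 0.035 and 0.043 m and linear speed of each of vee, round, square below 0.02 m/s and contact force between the fingers and vee below 0.1 N and contact force between the fingers and round below 0.1 N and contact force between the fingers and square below 0.1 N and distance between cap_c and vee_c above 0.06 m), for 0.2 s.
At the end, for the whole second after the job is handed in: Blocks in the like bays of rack_b (12 mm in x and y, 4 mm in height, upright 0.1 rad, groove along the row 0.2 rad); loose half home on the V block (35 mm above its point within 3 mm, 5 mm across, 10 mm along, 0.12 rad; upright 0.1 rad); all at rest (below 20 mm/s) (((y of pad_vee in the frame of rack_a between 0.038 and 0.098 m and x of vee_c in the frame of rack_b between -0.012 and 0.012 m and y of vee_c in the frame of rack_b between 0.056 and 0.08 m) or (y of pad_vee in the frame of rack_a between -0.03 and 0.03 m and x of vee_c in the frame of rack_b between -0.012 and 0.012 m and y of vee_c in the frame of rack_b between -0.012 and 0.012 m) or (y of pad_vee in the frame of rack_a between -0.098 and -0.038 m and x of vee_c in the frame of rack_b between -0.012 and 0.012 m and y of vee_c in the frame of rack_b between -0.08 and -0.056 m)) and z of vee_c in the frame of rack_b between 0.035 and 0.043 m and angle between each of vee_c, round_c, square_c, cap_c's own z axis and vertical below 0.1 rad and angle between the y axis of each of vee_c, round_c, square_c and the y axis of rack_b, either way round below 0.2 rad and ((y of pad_round in the frame of rack_a between 0.038 and 0.098 m and x of round_c in the frame of rack_b between -0.012 and 0.012 m and y of round_c in the frame of rack_b between 0.056 and 0.08 m) or (y of pad_round in the frame of rack_a between -0.03 and 0.03 m and x of round_c in the frame of rack_b between -0.012 and 0.012 m and y of round_c in the frame of rack_b between -0.012 and 0.012 m) or (y of pad_round in the frame of rack_a between -0.098 and -0.038 m and x of round_c in the frame of rack_b between -0.012 and 0.012 m and y of round_c in the frame of rack_b between -0.08 and -0.056 m)) and z of round_c in the frame of rack_b between 0.035 and 0.043 m and ((y of pad_square in the frame of rack_a between 0.038 and 0.098 m and x of square_c in the frame of rack_b between -0.012 and 0.012 m and y of square_c in the frame of rack_b between 0.056 and 0.08 m) or (y of pad_square in the frame of rack_a between -0.03 and 0.03 m and x of square_c in the frame of rack_b between -0.012 and 0.012 m and y of square_c in the frame of rack_b between -0.012 and 0.012 m) or (y of pad_square in the frame of rack_a between -0.098 and -0.038 m and x of square_c in the frame of rack_b between -0.012 and 0.012 m and y of square_c in the frame of rack_b between -0.08 and -0.056 m)) and z of square_c in the frame of rack_b between 0.035 and 0.043 m and linear speed of each of vee, round, square, cap below 0.02 m/s and x of cap_c in the frame of vee_c between -0.005 and 0.005 m and y of cap_c in the frame of vee_c between -0.01 and 0.01 m and z of cap_c in the frame of vee_c between 0.032 and 0.038 m and angle between the y axis of cap_c and the y axis of vee_c, either way round below 0.12 rad); the robot touches nothing.
It fails at once if a block or the loose half is tipped over (leans more than 0.7 rad) (angle between any of vee_c, round_c, square_c, cap_c's own z axis and vertical above 0.7 rad).
It also fails if it takes over 93 s, if anything falls off the work surface, if the arm or the gripper's body presses on something with over 40 N, if the wrist force passes 120 N, or if a joint passes its speed limit or range.

## Working session

There is one attempt and no reset: what is moved stays moved. The work goes in short steps, Python scripts to look and compute and a tool call to move; the robot and the scene stay as the last step left them, time stands still between calls to the robot, and variables do not carry over. Pictures are saved under pics/ and viewed, at most 14 in all, crops included, and the job is handed in when it is done.

Besides the shell and the picture viewer there is one more tool, called after "Request:" as a command line: name --argument value ..., lists and objects as JSON in quotes. drive_tool: Moves the arm, as the interface text tells. Its arguments: {"type":"object","properties":{"moves":{"type":"array","items":{"type":"array"}},"grip_force":{"type":"number"}},"required":["moves"]}

```bash
mkdir -p pics; ls
python3 - <<'E'
from plant import ctrl
import cv2,numpy as np,pickle
s=ctrl.get_state();print({k:np.round(v,3).tolist() for k,v in s.items()})
for n in("side","top"):
    c=ctrl.read_camera(n);pickle.dump(c,open(n+"0.pkl","wb"))
    cv2.imwrite(f"pics/{n}0.png",cv2.resize(c["image"][:,:,::-1],(800,600),interpolation=cv2.INTER_CUBIC))
    print(n,c["fx"],c["cx"],c["cy"],np.round(c["dist"],3),(-c["R"].T@c["t"]).round(3),c["R"].round(3).tolist())
E
```

```text
pics
{'time': 0.0, 'qpos': [0.973, 0.287, 1.578, 0.0, 1.279, -0.15], 'dq': [-0.001, -0.001, -0.0, 0.0, 0.0, -0.001], 'joint_efforts': [0.0, -40.599, -29.262, -0.0, 0.006, -0.0], 'eef_pos': [0.292, 0.608, 0.247], 'tcp_rot': [0.222, 0.975, -0.001, -0.0], 'contact_force': [-0.632, 0.122, 0.309], 'wrist_torque': [0.014, 0.027, 0.021], 'finger_force': 0.0, 'opening': 0.999}
side 405.1932582313716 253.37421836087213 191.81778066902717 [0.047 0.    0.    0.    0.   ] [ 0.198 -0.72   0.796] [[0.878, -0.478, 0.02], [-0.336, -0.646, -0.685], [0.341, 0.595, -0.728]]
top 471.17494620305536 257.30622537164925 190.98166132726936 [-0.039  0.     0.     0.     0.   ] [ 0.28  -0.098  1.174] [[-0.144, -0.99, -0.006], [-0.967, 0.141, -0.213], [0.212, -0.025, -0.977]]
```

View pics/side0.png

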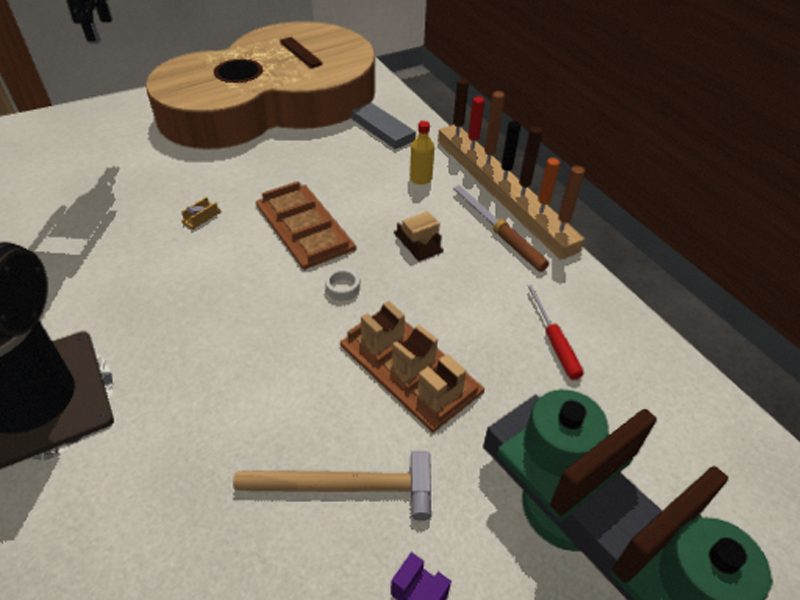

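View pics/top0.png

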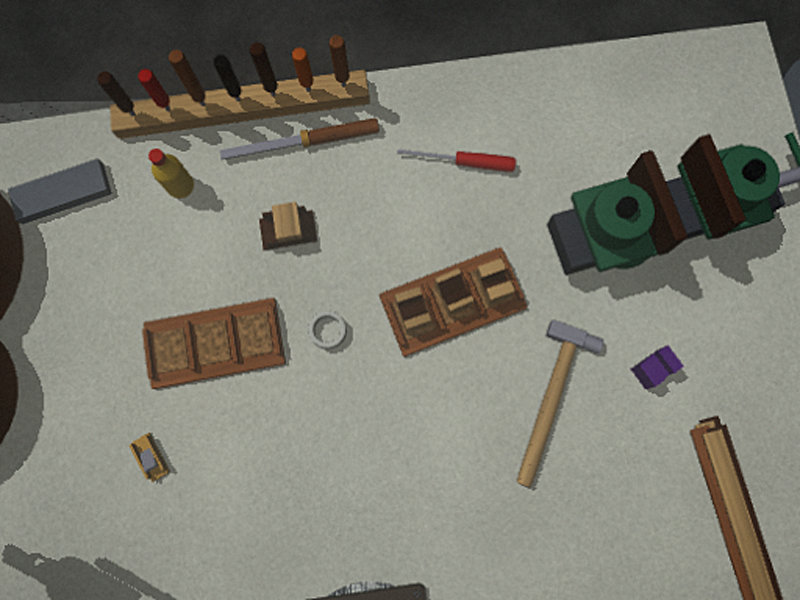

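Side view: full rack about (410,370), empty about (305,225), stand about (420,235). Top view: full rack (455,300), empty (215,340), stand (288,225). Next, enlarged crops.

```bash
cat > h.py <<'E'
import cv2,numpy as np,pickle
def load(n): return pickle.load(open(n+".pkl","rb"))
def K(c): return np.array([[c["fx"],0,c["cx"]],[0,c["fy"],c["cy"]],[0,0,1.]])
def ray(c,p):
    u=cv2.undistortPoints(np.array(p,float).reshape(-1,1,2),K(c),np.array(c["dist"]))[:,0]
    d=np.c_[u,np.ones(len(u))]@c["R"]; return -c["R"].T@c["t"],d
def onz(c,p,z):
    o,d=ray(c,p); return o+d*((z-o[2])/d[:,2])[:,None]
def proj(c,X):
    return cv2.projectPoints(np.array(X,float).reshape(-1,1,3),cv2.Rodrigues(c["R"])[0],c["t"],K(c),np.array(c["dist"]))[0][:,0]
def tri(c1,p1,c2,p2):
    o1,d1=ray(c1,p1);o2,d2=ray(c2,p2);out=[]
    for a,b in zip(d1,d2):
        A=np.c_[a,-b];s,r,_,_=np.linalg.lstsq(A,o2-o1,rcond=None)
        P,Q=o1+a*s[0],o2+b*s[1];out.append([*(P+Q)/2,np.linalg.norm(P-Q)])
    return np.array(out)
def crop(c,x,y,w,h,s):
    return cv2.resize(c["image"][y:y+h,x:x+w,::-1],None,fx=s,fy=s,interpolation=cv2.INTER_CUBIC)
def grid(im,x,y,s,step=10):
    for i in range(0,im.shape[1],step*s): cv2.line(im,(i,0),(i,5),(0,0,255),1); cv2.putText(im,str(x+i//s),(i,16),0,.35,(0,0,255),1)
    for i in range(0,im.shape[0],step*s): cv2.line(im,(0,i),(5,i),(0,0,255),1); cv2.putText(im,str(y+i//s),(6,i+4),0,.35,(0,0,255),1)
    return im
E
python3 - <<'E'
from h import *
t,s=load("top0"),load("side0")
a=grid(crop(t,240,155,100,75,8),240,155,8)
b=grid(crop(s,215,190,100,75+10,7),215,190,7)
cv2.imwrite("pics/a.png",a);cv2.imwrite("pics/b.png",b)
c=np.hstack([grid(crop(t,160,125,50,40,8),160,125,8),grid(crop(s,245,130,50,40,8),245,130,8)]);cv2.imwrite("pics/c.png",c)
d=np.vstack([grid(crop(t,85,185,105,70,4),85,185,4),grid(crop(s,155,110,105,70,4),155,110,4)]);cv2.imwrite("pics/d.png",d)
E
```

```text
(no output)
```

View pics/a.png

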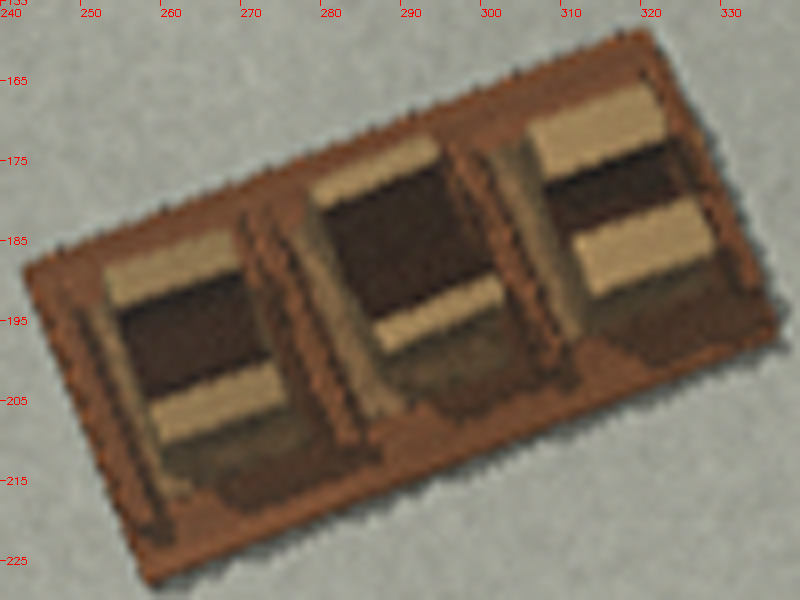

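View pics/b.png

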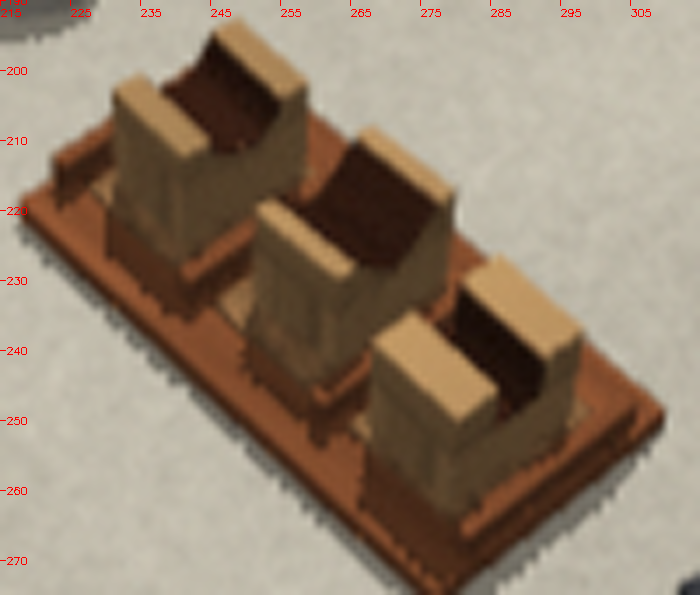

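View pics/c.png

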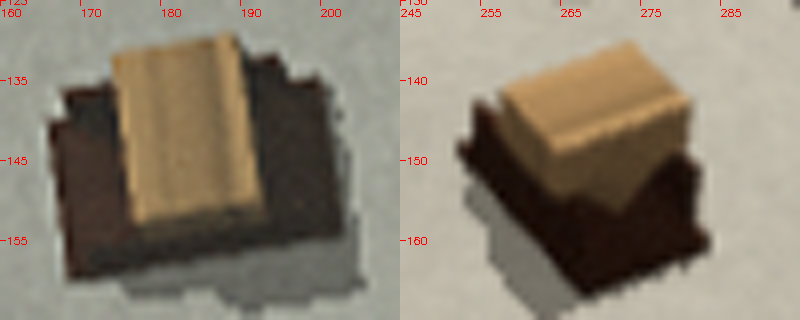

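View pics/d.png

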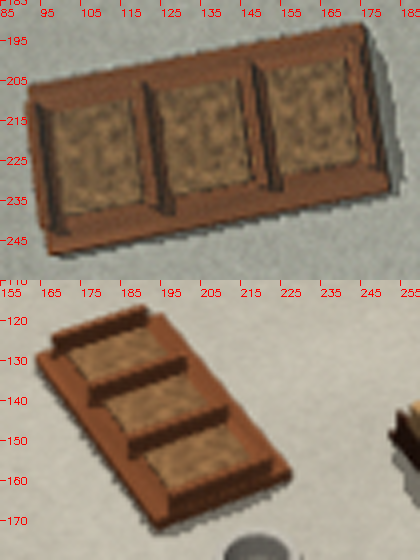

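Left block is round (half-round, dark), middle is the V (thin walls), right is the square slot. Cap with its 56 mm side pointing away from robot. Corner pixels read off the crops go into the triangulation.

```bash
cat > m.py <<'E'
from h import *
t,s=load("top0"),load("side0")
f=lambda p,o,sc:(np.array(p,float)+.5)/sc-.5+np.array(o)
# order FL FR NR NL
T=dict(round=[(104,268),(232,230),(287,397),(160,445)],vee=[(310,188),(430,135),(505,297),(383,355)],square=[(528,125),(655,83),(716,245),(590,298)])
S=dict(round=[(238,20),(308,84),(187,157),(113,97)],vee=[(367,127),(455,195),(335,278),(257,205)],square=[(500,257),(582,330),(462,420),(373,340)])
T={k:f(v,(240,155),8) for k,v in T.items()};S={k:f(v,(215,190),7) for k,v in S.items()}
T["cap"]=f([(112,55),(237,33),(262,205),(133,218)],(160,125),8)
S["cap"]=f([(228,42),(290,100),(155,150),(103,90)],(245,130),8)
T["rackA"]=f([(22,267),(648,28),(782,335),(150,585)],(240,155),8)
T["rackB"]=f([(27,88),(362,25),(392,187),(48,253)],(85,185),4)
def rep(n,P):
    FL,FR,NR,NL=P[:,:2]
    yx=(FL+NL-FR-NR)/2; xx=(FL+FR-NL-NR)/2
    print(n,"c",P[:,:3].mean(0).round(4),"yaw by y %.3f by x %.3f"%(np.arctan2(-yx[0],yx[1]),np.arctan2(xx[1],xx[0])),"size x %.4f y %.4f"%(np.linalg.norm(xx),np.linalg.norm(yx)))
Z=dict(round=.063,vee=.063,square=.063,cap=.065,rackA=.012,rackB=.012)
for k in T:
    rep(k+" top",onz(t,T[k],Z[k]))
    if k in S:
        rep(k+" side",onz(s,S[k],Z[k])); q=tri(t,T[k],s,S[k]); rep(k+" tri",q);print("  z",q[:,2].round(4),"gap",q[:,3].round(4))
# rack B side: FR and NR top corners
q=f([(290,195),(158,246)],(155,110),4);print("B FR,NR tri",tri(t,T["rackB"][1:3],s,q).round(4))
E
python3 m.py
```

```text
round top c [ 0.5055 -0.1406  0.063 ] yaw by y 0.186 by x 0.159 size x 0.0554 y 0.0406
round side c [ 0.506  -0.1414  0.063 ] yaw by y 0.230 by x 0.203 size x 0.0551 y 0.0381
round tri c [ 0.5059 -0.1407  0.0622] yaw by y 0.174 by x 0.167 size x 0.0544 y 0.0405
  z [0.0623 0.0647 0.0632 0.0586] gap [0.0003 0.0003 0.0014 0.0011]
vee top c [ 0.5241 -0.2079  0.063 ] yaw by y 0.292 by x 0.256 size x 0.0555 y 0.0407
vee side c [ 0.5248 -0.2077  0.063 ] yaw by y 0.237 by x 0.237 size x 0.0529 y 0.0406
vee tri c [ 0.5243 -0.208   0.0634] yaw by y 0.277 by x 0.257 size x 0.0552 y 0.0403
  z [0.0629 0.0615 0.0643 0.065 ] gap [0.0005 0.0001 0.0007 0.0035]
square top c [ 0.5319 -0.2754  0.063 ] yaw by y 0.220 by x 0.174 size x 0.0551 y 0.0415
square side c [ 0.5327 -0.2754  0.063 ] yaw by y 0.214 by x 0.203 size x 0.0544 y 0.0397
square tri c [ 0.5322 -0.2754  0.0632] yaw by y 0.198 by x 0.186 size x 0.0542 y 0.0409
  z [0.0622 0.0657 0.0627 0.0623] gap [0.0004 0.0003 0.0007 0.0022]
cap top c [0.6738 0.0375 0.065 ] yaw by y -0.003 by x 0.021 size x 0.0551 y 0.0396
cap side c [0.6716 0.0286 0.065 ] yaw by y 0.046 by x 0.041 size x 0.0541 y 0.0371
cap tri c [0.6776 0.0386 0.0552] yaw by y -0.014 by x 0.021 size x 0.0547 y 0.0404
  z [0.0549 0.0566 0.0566 0.0528] gap [0.0004 0.0006 0.0017 0.0007]
rackA top c [ 0.517  -0.2085  0.012 ] yaw by y 0.231 by x 0.232 size x 0.1084 y 0.2145
rackB top c [0.5049 0.1818 0.012 ] yaw by y 0.047 by x 0.062 size x 0.1057 y 0.2156
B FR,NR tri [[0.5641 0.0789 0.0054 0.    ]
 [0.458  0.0711 0.0077 0.    ]]
```

Request:
drive_tool --moves '[[[0, 0, 0.185], [0, 0, 0], 0.085], [[0, 0, 0.185], [0, 0, 0], 0.085], [[0, 0, 0.185], [0, 0, 0], 0.085], [[0, 0, 0.185], [0, 0, 0], 0.085], [[0, 0, 0.185], [0, 0, 0], 0.085]]' --grip_force 40

```text
time: 0.72
eef_pos: [0.292, 0.6081, 0.2475]
tcp_rot: [0.636, 0.772, -0.001, 0.0]
contact_force: [-0.7, 0.6, -0.5]
opening: 0.996
finger_force: 0.0
```

```bash
cat > p.py <<'E'
import sys,numpy as np
from plant import ctrl
from scipy.spatial.transform import Rotation as Ro
def p(*targets):
    s=ctrl.get_state();R=Ro.from_quat(s["tcp_rot"]).as_matrix();th=np.arctan2(R[1,1],R[0,1]);P=np.array(s["eef_pos"])
    print("t %.2f pos %s th %.3f tilt %.3f F %s open %.1f ff %.1f"%(s["time"],P.round(4),th,np.arccos(-R[2,2]),np.round(s["contact_force"],1),s["opening"]*85.4,s["finger_force"]))
    for x in targets:
        x=np.array(x);a=th-x[3];d=R.T@(x[:3]-P)   # in current axes
        ry=Ro.from_rotvec([0,0,a]).as_matrix().T@d
        print("turn z %.3f  shift now-axes %s  turned-axes %s"%(a,d.round(4),ry.round(4)))
        P=x[:3];R=R@Ro.from_rotvec([0,0,a]).as_matrix();th=x[3]
if __name__=="__main__": p(*[[float(v) for v in a.split(",")] for a in sys.argv[1:]])
E
python3 p.py .505,.25,.2,.18 .5057,-.1407,.15,.18
```

```text
t 0.72 pos [0.292  0.6081 0.2475] th 0.192 tilt 0.001 F [-0.7  0.6 -0.5] open 85.0 ff 0.0
turn z 0.012  shift now-axes [-0.3922  0.1408  0.0477]  turned-axes [-0.3904  0.1455  0.0477]
turn z 0.000  shift now-axes [-0.3845 -0.0692  0.0505]  turned-axes [-0.3845 -0.0692  0.0505]
```

Request:
drive_tool --moves '[[[0, 0, 0.012], [-0.056, 0.0205, 0.0068], 0.085], [[0, 0, 0], [-0.056, 0.0205, 0.0068], 0.085], [[0, 0, 0], [-0.056, 0.0205, 0.0068], 0.085], [[0, 0, 0], [-0.056, 0.0205, 0.0068], 0.085], [[0, 0, 0], [-0.056, 0.0205, 0.0068], 0.085]]'

```text
time: 1.35
eef_pos: [0.4458, 0.3508, 0.2137]
tcp_rot: [0.638, 0.77, -0.0, -0.0]
contact_force: [0.1, -0.1, -0.2]
opening: 0.999
finger_force: 0.0
```

Request:
drive_tool --moves '[[[0, 0, 0], [-0.056, 0.0205, 0.0068], 0.085], [[0, 0, 0], [-0.055, 0.0205, 0.0068], 0.085], [[0, 0, 0], [-0.055, -0.0099, 0.0072], 0.085], [[0, 0, 0], [-0.055, -0.0099, 0.0072], 0.085], [[0, 0, 0], [-0.055, -0.0099, 0.0072], 0.085]]'

```text
time: 1.98
eef_pos: [0.507, 0.0817, 0.1785]
tcp_rot: [0.638, 0.77, -0.0, -0.0]
contact_force: [1.6, -0.3, -0.4]
opening: 0.997
finger_force: 0.0
```

Request:
drive_tool --moves '[[[0, 0, 0], [-0.055, -0.0099, 0.0072], 0.085], [[0, 0, 0], [-0.055, -0.0099, 0.0072], 0.085], [[0, 0, 0], [-0.055, -0.0099, 0.0072], 0.085], [[0, 0, 0], [-0.054, -0.0099, 0.0072], 0.085], [[0, 0, 0], [0, 0, 0], 0.085]]'

```text
time: 2.6
eef_pos: [0.5084, -0.1421, 0.1495]
tcp_rot: [0.64, 0.768, -0.0, -0.001]
contact_force: [-0.5, -0.1, -0.4]
opening: 0.995
finger_force: 0.0
```

```bash
python3 p.py .5057,-.1407,.1,.18  .5057,-.1407,.041,.18
```

```text
t 2.60 pos [ 0.5084 -0.1421  0.1495] th 0.181 tilt 0.001 F [-0.5 -0.1 -0.4] open 84.9 ff 0.0
turn z 0.001  shift now-axes [ 0.0019 -0.0024  0.0495]  turned-axes [ 0.0019 -0.0024  0.0495]
turn z 0.000  shift now-axes [-0.      0.0001  0.059 ]  turned-axes [-0.      0.0001  0.059 ]
```

Request:
drive_tool --moves '[[[0, 0, 0], [0.002, -0.0024, 0.03], 0.085], [[0, 0, 0], [0, 0, 0.03], 0.085], [[0, 0, 0], [0, 0, 0.03], 0.085], [[0, 0, 0], [0, 0, 0.0185], 0.085], [[0, 0, 0], [0, 0, 0], 0.085]]'

```text
time: 3.22
eef_pos: [0.5053, -0.1363, 0.0404]
tcp_rot: [0.638, 0.77, -0.0, -0.002]
contact_force: [0.5, 0.2, 0.1]
opening: 0.995
finger_force: 0.0
```

Request:
drive_tool --moves '[[[0, 0, 0], [0, 0, 0], 0.065], [[0, 0, 0], [0, 0, 0], 0.05], [[0, 0, 0], [0, 0, 0], 0.045], [[0, 0, 0], [0, 0, 0], 0.045], [[0, 0, 0], [0, 0, 0], 0.045]]'

```text
time: 3.85
eef_pos: [0.5076, -0.1381, 0.0434]
tcp_rot: [0.638, 0.77, 0.0, 0.001]
contact_force: [-0.9, 1.4, 5.5]
opening: 0.651
finger_force: 44.3
```

```bash
python3 p.py
python3 - <<'E'
from plant import ctrl
import cv2,numpy as np
from h import *
s=ctrl.read_camera("side");t=ctrl.read_camera("top")
cv2.imwrite("pics/g1.png",np.hstack([crop(s,175,130,130,150,3),crop(t,230,130,130,150,3)]))
E
```

```text
t 3.85 pos [ 0.5076 -0.1381  0.0434] th 0.186 tilt 0.003 F [-0.9  1.4  5.5] open 55.6 ff 44.3
```

View pics/g1.png

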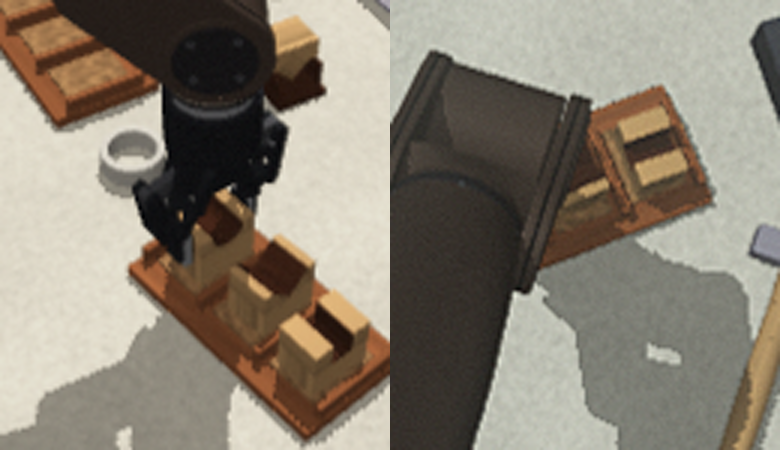

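Request:
drive_tool --moves '[[[0, 0, 0], [0, 0, -0.02], 0.045], [[0, 0, 0], [0, 0, -0.03], 0.045], [[0, 0, 0], [0, 0, -0.03], 0.045], [[0, 0, 0.065], [0, 0, 0], 0.045], [[0, 0, 0.065], [0, 0, 0], 0.045]]'

```text
time: 4.58
eef_pos: [0.5061, -0.1375, 0.122]
tcp_rot: [0.688, 0.726, 0.0, 0.0]
contact_force: [1.1, -1.0, -1.7]
opening: 0.647
finger_force: 43.7
```

```bash
python3 p.py .5015,.25,.121,.052; python3 p.py; python3 p.py
```

```text
t 4.58 pos [ 0.5061 -0.1375  0.122 ] th 0.054 tilt 0.000 F [ 1.1 -1.  -1.7] open 55.2 ff 43.7
turn z 0.002  shift now-axes [0.3872 0.0162 0.001 ]  turned-axes [0.3872 0.0155 0.001 ]
t 4.58 pos [ 0.5061 -0.1375  0.122 ] th 0.054 tilt 0.000 F [ 1.1 -1.  -1.7] open 55.2 ff 43.7
t 4.58 pos [ 0.5061 -0.1375  0.122 ] th 0.054 tilt 0.000 F [ 1.1 -1.  -1.7] open 55.2 ff 43.7
```

Request:
drive_tool --moves '[[[0, 0, 0], [0.03, 0.002, 0], 0.045], [[0, 0, 0], [0.05, 0.002, 0], 0.045], [[0, 0, 0], [0.055, 0.002, 0], 0.045], [[0, 0, 0], [0.055, 0.002, 0], 0.045], [[0, 0, 0], [0.055, 0.002, 0], 0.045]]'

```text
time: 5.2
eef_pos: [0.502, 0.1092, 0.1215]
tcp_rot: [0.687, 0.726, -0.0, -0.0]
contact_force: [0.7, 0.0, -1.4]
opening: 0.649
finger_force: 43.7
```

Request:
drive_tool --moves '[[[0, 0, 0], [0.055, 0.002, 0], 0.045], [[0, 0, 0], [0.05, 0.002, 0], 0.045], [[0, 0, 0], [0.037, 0.002, 0], 0.045], [[0, 0, 0], [0, 0, 0], 0.045], [[0, 0, 0], [0, 0, 0], 0.045]]'

```text
time: 5.82
eef_pos: [0.5002, 0.2492, 0.1213]
tcp_rot: [0.687, 0.727, -0.001, -0.0]
contact_force: [-0.3, 0.2, -0.9]
opening: 0.651
finger_force: 43.6
```

```bash
python3 p.py .5015,.25,.121,.052;python3 - <<'E'
from plant import ctrl
import cv2,numpy as np
from h import *
s=ctrl.read_camera("side");t=ctrl.read_camera("top")
cv2.imwrite("pics/g2.png",np.hstack([crop(s,135,50,130,150,3),crop(t,60,130,130,150,3)]))
E
```

```text
t 5.83 pos [0.5002 0.2492 0.1213] th 0.056 tilt 0.001 F [-0.3  0.2 -0.9] open 55.6 ff 43.6
turn z 0.004  shift now-axes [0.0007 0.0014 0.0003]  turned-axes [0.0007 0.0014 0.0003]
```

View pics/g2.png

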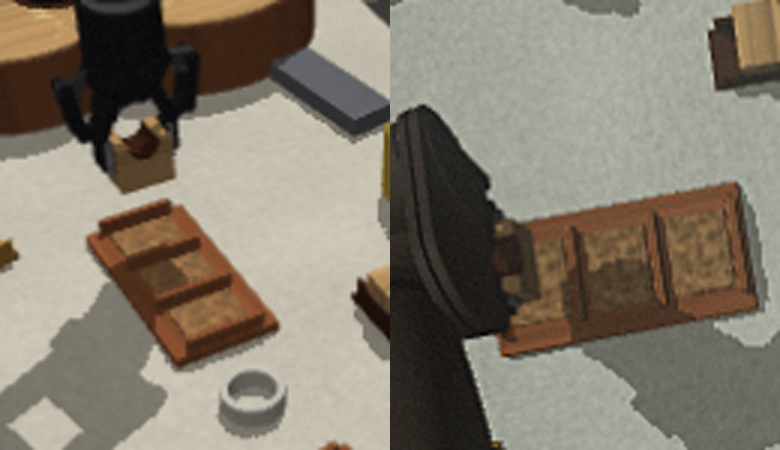

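The round block hangs over the left bay, lined up with the rack. Lowering.

Request:
drive_tool --moves '[[[0, 0, 0], [0.001, 0.0015, 0.03], 0.045], [[0, 0, 0], [0, 0, 0.025], 0.045], [[0, 0, 0], [0, 0, 0.015], 0.045], [[0, 0, 0], [0, 0, 0.007], 0.045], [[0, 0, 0], [0, 0, 0.001], 0.045]]'

```text
time: 6.55
eef_pos: [0.5025, 0.2506, 0.0441]
tcp_rot: [0.687, 0.726, 0.0, 0.0]
contact_force: [-0.6, 0.6, -0.1]
opening: 0.651
finger_force: 43.6
```

```bash
python3 p.py .5015,.25,.0415,.052
```

```text
t 6.55 pos [0.5025 0.2506 0.0441] th 0.056 tilt 0.001 F [-0.6  0.6 -0.1] open 55.6 ff 43.6
turn z 0.004  shift now-axes [-0.0006 -0.0011  0.0026]  turned-axes [-0.0006 -0.0011  0.0026]
```

Request:
drive_tool --moves '[[[0, 0, 0], [0, 0, 0.0015], 0.045], [[0, 0, 0], [0, 0, 0], 0.045], [[0, 0, 0], [0, 0, 0], 0.06], [[0, 0, 0], [0, 0, 0], 0.075], [[0, 0, 0], [0, 0, 0], 0.085]]'

```text
time: 7.18
eef_pos: [0.502, 0.2508, 0.0423]
tcp_rot: [0.687, 0.727, 0.0, -0.0]
contact_force: [-0.6, -1.2, -0.1]
opening: 0.994
finger_force: 0.0
```

Request:
drive_tool --moves '[[[0, 0, 0], [0, 0, 0], 0.085], [[0, 0, 0], [0, 0, 0], 0.085], [[0, 0, 0], [0, 0, -0.02], 0.085], [[0, 0, 0], [0, 0, -0.04], 0.085], [[0, 0, 0], [0, 0, -0.05], 0.085]]'

```text
time: 7.8
eef_pos: [0.5016, 0.2506, 0.1539]
tcp_rot: [0.687, 0.727, -0.0, -0.0]
contact_force: [0.4, 0.0, 0.8]
opening: 0.994
finger_force: 0.0
```

```bash
python3 p.py .5243,-.208,.15,.255  .5243,-.208,.041,.255
```

```text
t 7.80 pos [0.5016 0.2506 0.1539] th 0.056 tilt 0.001 F [0.4 0.  0.8] open 84.9 ff 0.0
turn z -0.199  shift now-axes [-0.4592 -0.003   0.004 ]  turned-axes [-0.4495 -0.0937  0.004 ]
turn z 0.000  shift now-axes [-0.00e+00  1.00e-04  1.09e-01]  turned-axes [-0.00e+00  1.00e-04  1.09e-01]
```

Request:
drive_tool --moves '[[[0, 0, 0], [-0.0574, 0, 0], 0.085], [[0, 0, 0], [-0.0574, 0, 0], 0.085], [[0, 0, 0], [-0.0574, 0, 0], 0.085], [[0, 0, 0], [-0.0574, 0, 0], 0.085], [[0, 0, 0], [-0.0574, 0, 0], 0.085]]'

```text
time: 8.43
eef_pos: [0.5185, -0.0377, 0.1543]
tcp_rot: [0.687, 0.727, 0.001, 0.001]
contact_force: [0.3, 0.6, -0.8]
opening: 0.993
finger_force: 0.0
```

Request:
drive_tool --moves '[[[0, 0, 0], [-0.0574, 0, 0], 0.085], [[0, 0, 0], [-0.0574, -0.003, 0], 0.085], [[0, 0, 0], [-0.0574, 0, 0], 0.085], [[0, 0, -0.1], [0, 0, 0], 0.085], [[0, 0, -0.1], [0, 0, 0], 0.085]]'

```text
time: 9.05
eef_pos: [0.525, -0.2092, 0.1539]
tcp_rot: [0.611, 0.792, 0.0, 0.001]
contact_force: [-0.9, -0.1, 0.2]
opening: 0.992
finger_force: 0.0
```

```bash
python3 p.py .5243,-.208,.15,.255  .5243,-.208,.041,.255
python3 - <<'E'
from plant import ctrl
import cv2,numpy as np
from h import *
s=ctrl.read_camera("side");t=ctrl.read_camera("top")
cv2.imwrite("pics/g3.png",np.vstack([np.hstack([crop(s,150,110,80,65,5),crop(t,80,180,80,65,5)]),np.hstack([crop(s,200,140,133,90,3),crop(t,220,140,133,90,3)])[:,:800]]) if 0 else np.hstack([crop(s,150,110,80,65,5),crop(t,80,180,80,65,5)]))
E
```

```text
t 9.05 pos [ 0.525  -0.2092  0.1539] th 0.257 tilt 0.002 F [-0.9 -0.1  0.2] open 84.7 ff 0.0
turn z 0.002  shift now-axes [ 0.0014 -0.0003  0.0039]  turned-axes [ 0.0014 -0.0003  0.0039]
turn z 0.000  shift now-axes [ 1.00e-04 -1.00e-04  1.09e-01]  turned-axes [ 1.00e-04 -1.00e-04  1.09e-01]
```

View pics/g3.png

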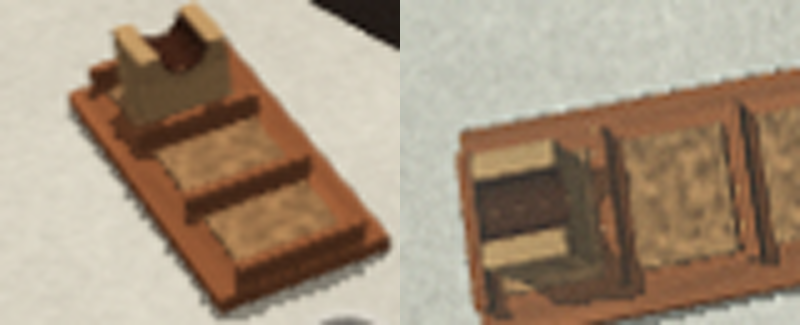

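Round block stands upright in the left bay. Taking the V block now.

Request:
drive_tool --moves '[[[0, 0, 0], [0.0014, 0, 0.03], 0.085], [[0, 0, 0], [0, 0, 0.03], 0.085], [[0, 0, 0], [0, 0, 0.03], 0.085], [[0, 0, 0], [0, 0, 0.0225], 0.085], [[0, 0, 0], [0, 0, 0], 0.085]]'

```text
time: 9.78
eef_pos: [0.5234, -0.2056, 0.0387]
tcp_rot: [0.611, 0.791, -0.0, -0.002]
contact_force: [-0.3, -0.3, 0.2]
opening: 0.998
finger_force: 0.0
```

Request:
drive_tool --moves '[[[0, 0, 0], [0, 0, 0], 0.065], [[0, 0, 0], [0, 0, 0], 0.05], [[0, 0, 0], [0, 0, 0], 0.045], [[0, 0, 0], [0, 0, 0], 0.045], [[0, 0, 0], [0, 0, 0], 0.045]]'

```text
time: 10.4
eef_pos: [0.5258, -0.2072, 0.0418]
tcp_rot: [0.611, 0.792, 0.0, 0.002]
contact_force: [0.0, 0.0, 6.8]
opening: 0.647
finger_force: 44.3
```

```bash
python3 p.py
cat >> m.py <<'E'
print()
r=f(np.array([(470,152),(553,140),(568,252),(483,268)])-[400,0],(80,180),5)
P=onz(t,r,.063);rep("round placed top",P)
sd=f([(190,5),(230,62),(165,108) if 0 else (158,62),(115,30)],(150,110),5)
rep("round placed side",onz(s,sd,.063)); rep("tri",tri(t,r,s,sd))
# rack B pads mid (cork top z .015), from crop d top
for n,q in dict(left=[(53,107),(130,95),(142,200),(65,213)],mid=[(160,88),(240,78),(250,183),(172,195)],right=[(268,70),(347,57),(357,162),(282,175)]).items(): rep("padB "+n,onz(t,f(q,(85,185),4),.015))
E
python3 m.py | sed '1,/^$/d'
```

```text
t 10.40 pos [ 0.5258 -0.2072  0.0418] th 0.256 tilt 0.003 F [0.  0.  6.8] open 55.3 ff 44.3
round placed top c [0.5037 0.2489 0.063 ] yaw by y 0.023 by x 0.045 size x 0.0562 y 0.0408
round placed side c [0.5037 0.2418 0.063 ] yaw by y 0.100 by x -0.177 size x 0.0442 y 0.0521
tri c [0.506  0.2509 0.0559] yaw by y 0.173 by x 0.127 size x 0.0543 y 0.0388
padB left c [0.5041 0.2502 0.015 ] yaw by y 0.019 by x 0.034 size x 0.0675 y 0.0486
padB mid c [0.5056 0.1821 0.015 ] yaw by y -0.004 by x 0.012 size x 0.0677 y 0.0498
padB right c [0.5084 0.1137 0.015 ] yaw by y 0.026 by x 0.010 size x 0.0673 y 0.0487
```

Request:
drive_tool --moves '[[[0, 0, 0], [0, 0, -0.02], 0.045], [[0, 0, 0], [0, 0, -0.03], 0.045], [[0, 0, 0], [0, 0, -0.03], 0.045], [[0, 0, 0.108], [0, 0, 0], 0.045], [[0, 0, 0.108], [0, 0, 0], 0.045]]'

```text
time: 11.02
eef_pos: [0.5245, -0.2065, 0.1213]
tcp_rot: [0.694, 0.72, 0.0, 0.001]
contact_force: [0.3, 0.9, -0.7]
opening: 0.654
finger_force: 43.8
```

```bash
python3 p.py .5056,.182,.121,.042
```

```text
t 11.03 pos [ 0.5245 -0.2065  0.1213] th 0.036 tilt 0.001 F [ 0.3  0.9 -0.7] open 55.8 ff 43.8
turn z -0.006  shift now-axes [ 0.3889 -0.0047 -0.    ]  turned-axes [ 0.389  -0.0026 -0.    ]
```

Request:
drive_tool --moves '[[[0, 0, -0.005], [0.03, -0.0005, 0], 0.045], [[0, 0, 0], [0.05, -0.0005, 0], 0.045], [[0, 0, 0], [0.055, -0.0005, 0], 0.045], [[0, 0, 0], [0.055, -0.0005, 0], 0.045], [[0, 0, 0], [0.055, -0.0005, 0], 0.045]]'

```text
time: 11.65
eef_pos: [0.5106, 0.0398, 0.1206]
tcp_rot: [0.691, 0.723, 0.0, 0.0]
contact_force: [0.5, 0.4, -1.6]
opening: 0.646
finger_force: 43.8
```

Request:
drive_tool --moves '[[[0, 0, 0], [0.055, -0.0005, 0], 0.045], [[0, 0, 0], [0.05, 0, 0], 0.045], [[0, 0, 0], [0.039, 0, 0], 0.045], [[0, 0, 0], [0, 0, 0], 0.045], [[0, 0, 0], [0, 0, 0], 0.045]]'

```text
time: 12.28
eef_pos: [0.5039, 0.1817, 0.1201]
tcp_rot: [0.691, 0.723, -0.0, 0.0]
contact_force: [-0.4, 0.5, -0.5]
opening: 0.648
finger_force: 43.8
```

```bash
python3 p.py .5056,.182,.042,.042
```

```text
t 12.28 pos [0.5039 0.1817 0.1201] th 0.045 tilt 0.000 F [-0.4  0.5 -0.5] open 55.4 ff 43.8
turn z 0.003  shift now-axes [0.0003 0.0017 0.0781]  turned-axes [0.0003 0.0017 0.0781]
```

Request:
drive_tool --moves '[[[0, 0, 0], [0, 0.0015, 0.03], 0.045], [[0, 0, 0], [0, 0, 0.025], 0.045], [[0, 0, 0], [0, 0, 0.016], 0.045], [[0, 0, 0], [0, 0, 0.008], 0.045], [[0, 0, 0], [0, 0, 0.0005], 0.045]]'

```text
time: 12.9
eef_pos: [0.5063, 0.1815, 0.0418]
tcp_rot: [0.691, 0.723, -0.0, 0.0]
contact_force: [-3.5, -1.1, 6.2]
opening: 0.651
finger_force: 44.5
```

Request:
drive_tool --moves '[[[0, 0, 0], [0, 0, 0], 0.045], [[0, 0, 0], [0, 0, 0], 0.045], [[0, 0, 0], [0, 0, 0], 0.06], [[0, 0, 0], [0, 0, 0], 0.075], [[0, 0, 0], [0, 0, 0], 0.085]]'

```text
time: 13.52
eef_pos: [0.5058, 0.1821, 0.0403]
tcp_rot: [0.691, 0.723, 0.0, 0.0]
contact_force: [0.3, 0.1, -0.1]
opening: 0.991
finger_force: 0.0
```

Request:
drive_tool --moves '[[[0, 0, 0], [0, 0, 0], 0.085], [[0, 0, 0], [0, 0, 0], 0.085], [[0, 0, 0], [0, 0, -0.02], 0.085], [[0, 0, 0], [0, 0, -0.04], 0.085], [[0, 0, 0], [0, 0, -0.05], 0.085]]'

```text
time: 14.15
eef_pos: [0.5046, 0.1819, 0.1502]
tcp_rot: [0.691, 0.723, -0.001, -0.001]
contact_force: [0.5, 0.2, 1.2]
opening: 0.997
finger_force: 0.0
```

```bash
python3 p.py .532,-.2754,.15,.195
```

```text
t 14.15 pos [0.5046 0.1819 0.1502] th 0.045 tilt 0.003 F [0.5 0.2 1.2] open 85.1 ff 0.0
turn z -0.150  shift now-axes [-4.581e-01  6.800e-03  3.000e-04]  turned-axes [-4.539e-01 -6.170e-02  3.000e-04]
```

Request:
drive_tool --moves '[[[0, 0, 0], [-0.0573, 0.001, 0], 0.085], [[0, 0, 0], [-0.0573, 0.001, 0], 0.085], [[0, 0, 0], [-0.0573, 0.001, 0], 0.085], [[0, 0, 0], [-0.0573, 0.001, 0], 0.085], [[0, 0, 0], [-0.0573, 0.001, 0], 0.085]]'

```text
time: 14.78
eef_pos: [0.5234, -0.1057, 0.1505]
tcp_rot: [0.691, 0.723, 0.0, 0.0]
contact_force: [0.1, -0.0, 0.3]
opening: 0.998
finger_force: 0.0
```

Request:
drive_tool --moves '[[[0, 0, 0], [-0.0573, 0.001, 0], 0.085], [[0, 0, 0], [-0.0573, 0, 0], 0.085], [[0, 0, 0], [-0.057, 0, 0], 0.085], [[0, 0, -0.075], [0, 0, 0], 0.085], [[0, 0, -0.075], [0, 0, 0], 0.085]]'

```text
time: 15.4
eef_pos: [0.5319, -0.2764, 0.15]
tcp_rot: [0.635, 0.773, 0.0, -0.0]
contact_force: [0.5, -0.2, -0.3]
opening: 0.996
finger_force: 0.0
```

```bash
python3 p.py .532,-.2754,.041,.195
python3 - <<'E'
from plant import ctrl
import cv2,numpy as np
from h import *
s=ctrl.read_camera("side");t=ctrl.read_camera("top")
pickle.dump(t,open("top1.pkl","wb"));pickle.dump(s,open("side1.pkl","wb"))
cv2.imwrite("pics/g4.png",np.hstack([crop(s,155,100,65,65,6),grid(crop(t,100,185,66,65,6),100,185,6)]))
E
```

```text
t 15.40 pos [ 0.5319 -0.2764  0.15  ] th 0.196 tilt 0.001 F [ 0.5 -0.2 -0.3] open 85.1 ff 0.0
turn z 0.001  shift now-axes [0.0009 0.0003 0.109 ]  turned-axes [0.0009 0.0003 0.109 ]
```

View pics/g4.png

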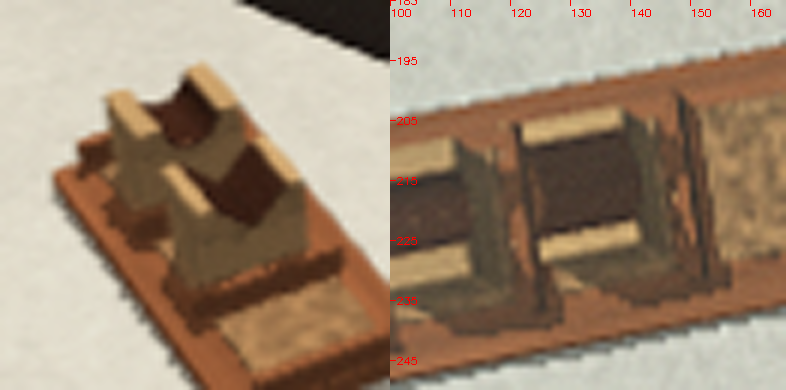

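V block upright in the middle bay. Taking the square block.

Request:
drive_tool --moves '[[[0, 0, 0], [0.001, 0, 0.03], 0.085], [[0, 0, 0], [0, 0, 0.03], 0.085], [[0, 0, 0], [0, 0, 0.03], 0.085], [[0, 0, 0], [0, 0, 0.019], 0.085], [[0, 0, 0], [0, 0, 0], 0.085]]'

```text
time: 16.12
eef_pos: [0.5311, -0.2735, 0.0397]
tcp_rot: [0.635, 0.772, -0.0, -0.002]
contact_force: [-0.3, -0.2, 0.6]
opening: 0.997
finger_force: 0.0
```

Request:
drive_tool --moves '[[[0, 0, 0], [0, 0, 0], 0.065], [[0, 0, 0], [0, 0, 0], 0.05], [[0, 0, 0], [0, 0, 0], 0.045], [[0, 0, 0], [0, 0, 0], 0.045], [[0, 0, 0], [0, 0, 0], 0.045]]'

```text
time: 16.75
eef_pos: [0.5332, -0.2752, 0.0431]
tcp_rot: [0.635, 0.773, 0.0, 0.002]
contact_force: [0.6, -0.1, 6.2]
opening: 0.651
finger_force: 44.6
```

Request:
drive_tool --moves '[[[0, 0, 0], [0, 0, -0.02], 0.045], [[0, 0, 0], [0, 0, -0.03], 0.045], [[0, 0, 0], [0, 0, -0.03], 0.045], [[0, 0, 0.077], [0, 0, 0], 0.045], [[0, 0, 0.077], [0, 0, 0], 0.045]]'

```text
time: 17.38
eef_pos: [0.5319, -0.2742, 0.1225]
tcp_rot: [0.693, 0.721, 0.0, 0.0]
contact_force: [-0.4, -0.0, -2.3]
opening: 0.651
finger_force: 44.1
```

```bash
python3 p.py .508,.1137,.121,.042
cat >> m.py <<'E'
r=f(np.array([(522,120),(625,108),(640,243),(537,263)])-[390,0],(100,185),6)
rep("vee placed top",onz(t,r,.063))
sd=f([(265,135),(305,183),(205,215),(165,170)],(155,100),6)
rep("vee placed side",onz(s,sd,.063)); q=tri(t,r,s,sd);rep("tri",q);print(q[:,2:].round(4))
E
python3 m.py | tail -4
```

```text
t 17.38 pos [ 0.5319 -0.2742  0.1225] th 0.038 tilt 0.001 F [-0.4 -0.  -2.3] open 55.6 ff 44.1
turn z -0.004  shift now-axes [ 0.3886 -0.009   0.0014]  turned-axes [ 0.3886 -0.0076  0.0014]
[[0.0626 0.0019]
 [0.0613 0.0016]
 [0.0619 0.0049]
 [0.0606 0.0033]]
```

Request:
drive_tool --moves '[[[0, 0, 0], [0.03, -0.001, 0], 0.045], [[0, 0, 0], [0.05, -0.001, 0], 0.045], [[0, 0, 0], [0.055, -0.001, 0], 0.045], [[0, 0, 0], [0.055, -0.001, 0], 0.045], [[0, 0, 0], [0.055, -0.001, 0], 0.045]]'

```text
time: 18.0
eef_pos: [0.5163, -0.028, 0.1219]
tcp_rot: [0.693, 0.721, 0.0, -0.0]
contact_force: [-0.1, 0.1, -0.3]
opening: 0.653
finger_force: 44.0
```

Request:
drive_tool --moves '[[[0, 0, 0], [0.055, -0.001, 0], 0.045], [[0, 0, 0], [0.05, -0.001, 0], 0.045], [[0, 0, 0], [0.0385, -0.001, 0], 0.045], [[0, 0, 0], [0, 0, 0], 0.045], [[0, 0, 0], [0, 0, 0], 0.045]]'

```text
time: 18.62
eef_pos: [0.5079, 0.1133, 0.1216]
tcp_rot: [0.692, 0.722, -0.0, 0.0]
contact_force: [0.5, -0.4, -1.4]
opening: 0.645
finger_force: 44.0
```

```bash
python3 p.py .508,.1137,.0425,.042; python3 m.py | tail -7
```

```text
t 18.62 pos [0.5079 0.1133 0.1216] th 0.041 tilt 0.000 F [ 0.5 -0.4 -1.4] open 55.1 ff 44.0
turn z -0.001  shift now-axes [0.0005 0.0001 0.0791]  turned-axes [0.0005 0.0001 0.0791]
vee placed top c [0.5061 0.1807 0.063 ] yaw by y 0.012 by x 0.018 size x 0.0570 y 0.0416
vee placed side c [0.5078 0.179  0.063 ] yaw by y 0.072 by x 0.043 size x 0.0529 y 0.0420
tri c [0.5074 0.1808 0.0616] yaw by y 0.043 by x 0.022 size x 0.0548 y 0.0419
[[0.0626 0.0019]
 [0.0613 0.0016]
 [0.0619 0.0049]
 [0.0606 0.0033]]
```

Request:
drive_tool --moves '[[[0, 0, 0], [0.0005, 0, 0.03], 0.045], [[0, 0, 0], [0, 0, 0.025], 0.045], [[0, 0, 0], [0, 0, 0.016], 0.045], [[0, 0, 0], [0, 0, 0.008], 0.045], [[0, 0, 0], [0, 0, 0.0005], 0.045]]'

```text
time: 19.25
eef_pos: [0.5089, 0.1134, 0.0431]
tcp_rot: [0.693, 0.721, 0.0, 0.0]
contact_force: [-2.6, -0.9, 4.3]
opening: 0.654
finger_force: 44.9
```

Request:
drive_tool --moves '[[[0, 0, 0], [0, 0, 0], 0.045], [[0, 0, 0], [0, 0, 0], 0.045], [[0, 0, 0], [0, 0, 0], 0.06], [[0, 0, 0], [0, 0, 0], 0.075], [[0, 0, 0], [0, 0, 0], 0.085]]'

```text
time: 19.88
eef_pos: [0.508, 0.1141, 0.0417]
tcp_rot: [0.692, 0.721, 0.0, -0.0]
contact_force: [0.5, -0.3, 0.4]
opening: 0.996
finger_force: 0.0
```

Request:
drive_tool --moves '[[[0, 0, 0], [0, 0, 0], 0.085], [[0, 0, 0], [0, 0, 0], 0.085], [[0, 0, 0], [0, 0, -0.02], 0.085], [[0, 0, 0], [0, 0, -0.04], 0.085], [[0, 0, 0], [0, 0, -0.05], 0.085]]'

```text
time: 20.5
eef_pos: [0.5071, 0.114, 0.1517]
tcp_rot: [0.692, 0.721, -0.001, -0.001]
contact_force: [0.5, 0.2, -0.8]
opening: 0.995
finger_force: 0.0
```

```bash
python3 p.py .6776,.0386,.15,.022
```

```text
t 20.50 pos [0.5071 0.114  0.1517] th 0.041 tilt 0.003 F [ 0.5  0.2 -0.8] open 84.9 ff 0.0
turn z 0.019  shift now-axes [-0.0823  0.1673  0.0012]  turned-axes [-0.0791  0.1688  0.0012]
```

Request:
drive_tool --moves '[[[0, 0, 0], [-0.0206, 0.0418, 0], 0.085], [[0, 0, 0], [-0.0206, 0.0418, 0], 0.085], [[0, 0, 0], [-0.0206, 0.0418, 0], 0.085], [[0, 0, 0], [-0.0206, 0.042, 0], 0.085], [[0, 0, 0.018], [0, 0, 0], 0.085]]'

```text
time: 21.12
eef_pos: [0.6808, 0.0368, 0.1512]
tcp_rot: [0.7, 0.714, 0.0, 0.0]
contact_force: [-0.0, 0.3, 0.1]
opening: 0.996
finger_force: 0.0
```

Request:
drive_tool --moves '[[[0, 0, 0], [0, 0, 0], 0.085], [[0, 0, 0], [0, 0, 0], 0.085]]'

```text
time: 21.38
eef_pos: [0.6776, 0.0393, 0.1517]
tcp_rot: [0.699, 0.716, -0.0, -0.0]
contact_force: [-0.5, 0.7, -0.2]
opening: 0.995
finger_force: 0.0
```

```bash
python3 p.py .6776,.0386,.05,.022;python3 - <<'E'
from plant import ctrl
import cv2,numpy as np
from h import *
s=ctrl.read_camera("side");t=ctrl.read_camera("top")
cv2.imwrite("pics/g5.png",np.hstack([crop(s,155,60,130,120,3),grid(crop(t,90,100,130,160,3),90,100,3)[120:]]))
E
```

```text
t 21.38 pos [0.6776 0.0393 0.1517] th 0.024 tilt 0.001 F [-0.5  0.7 -0.2] open 85.0 ff 0.0
turn z 0.002  shift now-axes [-0.0007  0.      0.1017]  turned-axes [-0.0007  0.      0.1017]
```

View pics/g5.png

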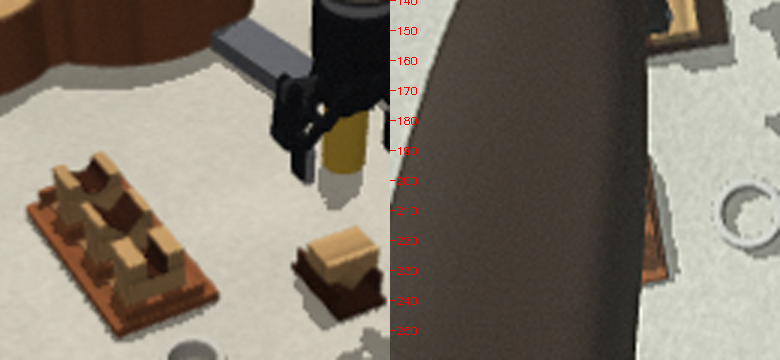

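All three blocks stand in the rack; the gripper is above the cap.

Request:
drive_tool --moves '[[[0, 0, 0], [-0.0005, 0, 0.035], 0.085], [[0, 0, 0], [0, 0, 0.035], 0.085], [[0, 0, 0], [0, 0, 0.0245], 0.085], [[0, 0, 0], [0, 0, 0.01], 0.085], [[0, 0, 0], [0, 0, 0], 0.085]]'

```text
time: 22.1
eef_pos: [0.6783, 0.0383, 0.0472]
tcp_rot: [0.699, 0.715, -0.0, -0.0]
contact_force: [0.1, 0.2, -0.1]
opening: 0.996
finger_force: 0.0
```

Request:
drive_tool --moves '[[[0, 0, 0], [0, 0, 0], 0.065], [[0, 0, 0], [0, 0, 0], 0.05], [[0, 0, 0], [0, 0, 0], 0.045], [[0, 0, 0], [0, 0, 0], 0.045], [[0, 0, 0], [0, 0, 0], 0.045]]'

```text
time: 22.72
eef_pos: [0.6801, 0.0379, 0.0494]
tcp_rot: [0.699, 0.715, 0.001, 0.001]
contact_force: [-0.6, -0.2, 4.7]
opening: 0.646
finger_force: 44.5
```

```bash
python3 p.py;python3 - <<'E'
from plant import ctrl
import cv2,numpy as np
from h import *
s=ctrl.read_camera("side")
cv2.imwrite("pics/g6.png",crop(s,230,90,80,90,5))
E
```

```text
t 22.73 pos [0.6801 0.0379 0.0494] th 0.023 tilt 0.003 F [-0.6 -0.2  4.7] open 55.2 ff 44.5
```

View pics/g6.png

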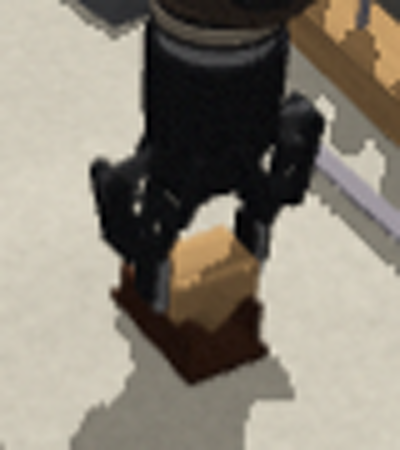

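Request:
drive_tool --moves '[[[0, 0, 0], [0, 0, -0.02], 0.045], [[0, 0, 0], [0, 0, -0.035], 0.045], [[0, 0, 0], [0, 0, -0.04], 0.045], [[0, 0, -0.022], [0, 0, 0], 0.045], [[0, 0, 0], [0, 0, 0], 0.045]]'

```text
time: 23.4
eef_pos: [0.6781, 0.0381, 0.142]
tcp_rot: [0.691, 0.723, -0.0, -0.0]
contact_force: [-0.3, 0.7, -1.0]
opening: 0.644
finger_force: 43.8
```

```bash
python3 p.py .5057,.1815,.142,.044
```

```text
t 23.40 pos [0.6781 0.0381 0.142 ] th 0.045 tilt 0.001 F [-0.3  0.7 -1. ] open 55.0 ff 43.8
turn z 0.001  shift now-axes [ 0.151  -0.1658  0.0002]  turned-axes [ 0.1508 -0.166   0.0002]
```

Request:
drive_tool --moves '[[[0, 0, 0], [0.03, -0.033, 0], 0.045], [[0, 0, 0], [0.035, -0.038, 0], 0.045], [[0, 0, 0], [0.035, -0.038, 0], 0.045], [[0, 0, 0], [0.03, -0.034, 0], 0.045], [[0, 0, 0], [0.021, -0.023, 0], 0.045]]'

```text
time: 24.02
eef_pos: [0.5028, 0.1823, 0.1399]
tcp_rot: [0.691, 0.723, -0.002, -0.002]
contact_force: [0.5, 0.1, -0.0]
opening: 0.642
finger_force: 43.8
```

Request:
drive_tool --moves '[[[0, 0, 0], [0, 0, 0], 0.045], [[0, 0, 0], [0, 0, 0], 0.045], [[0, 0, 0], [0, 0, 0], 0.045]]'

```text
time: 24.4
eef_pos: [0.5068, 0.1807, 0.142]
tcp_rot: [0.691, 0.722, -0.0, -0.0]
contact_force: [0.9, -0.4, -0.1]
opening: 0.643
finger_force: 43.8
```

```bash
python3 p.py .5057,.1815,.142,.044;python3 - <<'E'
from plant import ctrl
import cv2,numpy as np
from h import *
s=ctrl.read_camera("side");t=ctrl.read_camera("top")
cv2.imwrite("pics/g7.png",np.hstack([crop(s,155,50,80,110,5),crop(t,80,140,80,110,5)]))
E
```

```text
t 24.40 pos [0.5068 0.1807 0.142 ] th 0.044 tilt 0.000 F [ 0.9 -0.4 -0.1] open 54.9 ff 43.8
turn z -0.000  shift now-axes [ 0.0009 -0.0011  0.    ]  turned-axes [ 0.0009 -0.0011  0.    ]
```

View pics/g7.png

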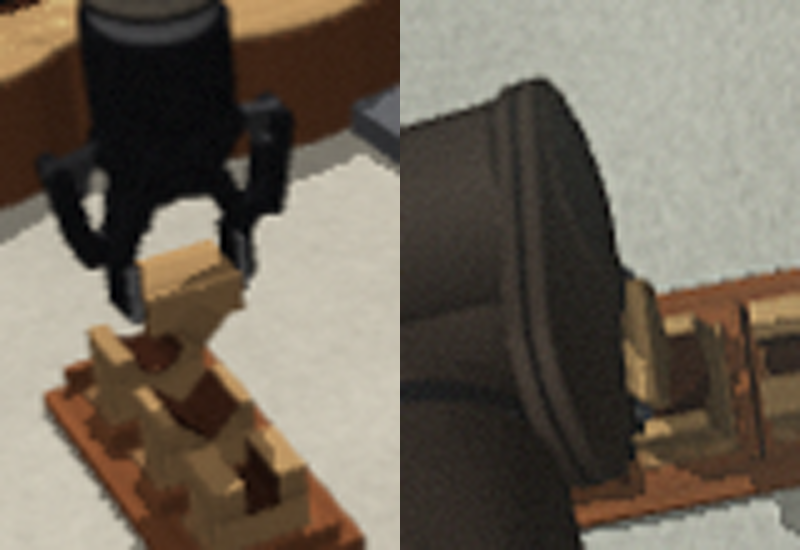

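The cap hangs level over the V groove, lined up. Lowering nearly home.

Request:
drive_tool --moves '[[[0, 0, 0], [0.0005, -0.001, 0.02], 0.045], [[0, 0, 0], [0, 0, 0.02], 0.045], [[0, 0, 0], [0, 0, 0.012], 0.045], [[0, 0, 0], [0, 0, 0.006], 0.045], [[0, 0, 0], [0, 0, 0.002], 0.045]]'

```text
time: 25.12
eef_pos: [0.5054, 0.1818, 0.0823]
tcp_rot: [0.691, 0.723, 0.0, 0.0]
contact_force: [0.6, -0.1, -0.5]
opening: 0.642
finger_force: 43.8
```

Request:
drive_tool --moves '[[[0, 0, 0], [0, 0, 0.001], 0.045], [[0, 0, 0], [0, 0, 0], 0.045], [[0, 0, 0], [0, 0, 0], 0.045]]'

```text
time: 25.5
eef_pos: [0.5053, 0.182, 0.0818]
tcp_rot: [0.691, 0.723, 0.0, 0.0]
contact_force: [-0.2, -0.0, -0.9]
opening: 0.646
finger_force: 43.8
```

```bash
python3 p.py .5057,.1812,.078,.044
```

```text
t 25.50 pos [0.5053 0.182  0.0818] th 0.045 tilt 0.001 F [-0.2 -0.  -0.9] open 55.2 ff 43.8
turn z 0.001  shift now-axes [-0.0008  0.0003  0.0038]  turned-axes [-0.0008  0.0003  0.0038]
```

Request:
drive_tool --moves '[[[0, 0, 0], [0, 0, 0.001], 0.045], [[0, 0, 0], [0, 0, 0.001], 0.045], [[0, 0, 0], [0, 0, 0], 0.045]]'

```text
time: 25.88
eef_pos: [0.5054, 0.182, 0.0804]
tcp_rot: [0.691, 0.723, -0.0, 0.0]
contact_force: [-2.7, 0.0, 4.9]
opening: 0.645
finger_force: 44.4
```

Request:
drive_tool --moves '[[[0, 0, 0], [0, 0, 0.001], 0.045], [[0, 0, 0], [0, 0, 0], 0.045], [[0, 0, 0], [0, 0, 0], 0.045]]'

```text
time: 26.25
eef_pos: [0.5054, 0.182, 0.0803]
tcp_rot: [0.691, 0.723, -0.0, -0.0]
contact_force: [-4.5, -0.8, 10.3]
opening: 0.644
finger_force: 45.0
```

Request:
drive_tool --moves '[[[0, 0, 0], [0, -0.0003, -0.001], 0.045], [[0, 0, 0], [0, 0, 0], 0.06], [[0, 0, 0], [0, 0, 0], 0.075], [[0, 0, 0], [0, 0, 0], 0.085], [[0, 0, 0], [0, 0, 0], 0.085]]'

```text
time: 26.88
eef_pos: [0.5047, 0.1818, 0.0791]
tcp_rot: [0.691, 0.723, -0.0, -0.0]
contact_force: [-0.1, 0.4, -0.9]
opening: 0.993
finger_force: 0.0
```

Request:
drive_tool --moves '[[[0, 0, 0], [0, 0, 0], 0.085], [[0, 0, 0], [0, 0, -0.02], 0.085], [[0, 0, 0], [0, 0, -0.04], 0.085], [[0, 0, 0], [0, 0, -0.05], 0.085], [[0, 0, 0], [0, 0, -0.05], 0.085]]'

```text
time: 27.5
eef_pos: [0.5045, 0.1818, 0.2406]
tcp_rot: [0.691, 0.723, -0.0, -0.0]
contact_force: [-0.3, 0.9, 0.4]
opening: 0.996
finger_force: 0.0
```

Request:
drive_tool --moves '[[[0, 0, 0], [-0.06, 0, 0], 0.085], [[0, 0, 0], [-0.06, 0, 0], 0.085], [[0, 0, 0], [-0.06, 0, 0], 0.085], [[0, 0, 0], [-0.06, 0, 0], 0.085], [[0, 0, 0], [-0.06, 0, 0], 0.085]]'

```text
time: 28.12
eef_pos: [0.5181, -0.1197, 0.2395]
tcp_rot: [0.691, 0.723, 0.0, 0.0]
contact_force: [1.1, 0.4, 0.7]
opening: 0.99
finger_force: 0.0
```

```bash
python3 p.py;python3 - <<'E'
from plant import ctrl
import cv2,numpy as np
from h import *
s=ctrl.read_camera("side");t=ctrl.read_camera("top")
pickle.dump(t,open("top1.pkl","wb"));pickle.dump(s,open("side1.pkl","wb"))
cv2.imwrite("pics/g8.png",np.hstack([grid(crop(s,155,95,65,75,6),155,95,6),grid(crop(t,90,180,66,75,6),90,180,6)]))
E
```

```text
t 28.12 pos [ 0.5181 -0.1197  0.2395] th 0.045 tilt 0.001 F [1.1 0.4 0.7] open 84.6 ff 0.0
```

View pics/g8.png

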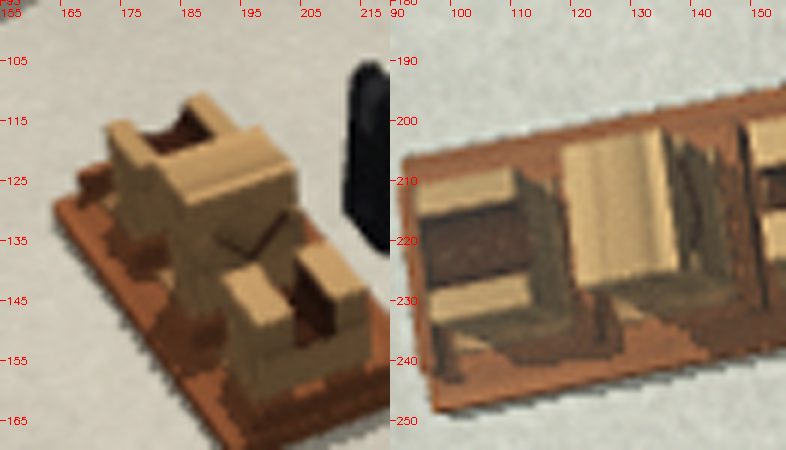

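```bash
cat >> m.py <<'E'
r=f(np.array([(560,150),(660,128),(680,268),(578,288)])-[390,0],(90,180),6)
sd=f([(262,125),(297,172),(188,205),(155,163)],(155,95),6)
q=tri(t,r,s,sd);rep("cap",q);rep("cap top@.085",onz(t,r,.085));print(q[:,2:].round(4).tolist())
E
python3 m.py|tail -3
```

```text
cap c [0.506  0.1836 0.0837] yaw by y 0.040 by x 0.047 size x 0.0564 y 0.0403
cap top@.085 c [0.5048 0.1834 0.085 ] yaw by y 0.065 by x 0.047 size x 0.0562 y 0.0403
[[0.0846, 0.0031], [0.0827, 0.0005], [0.0855, 0.0011], [0.0822, 0.0022]]
```

Cap top is at about 84–85 mm (85 is home), within 3 mm of the V block's centre, aligned. Handing in.

```bash
python3 -c "
from plant import ctrl
print(ctrl.sign_off())"
```

```text
the job is handed in; nothing more can be done
None
```

I moved all three blocks upright to the matching bays of the second rack (round left, V middle, square right), set the loose half on the V block, and handed the job in at about 28 s. My last camera check put the loose half's top at 84 mm (home is 85 mm) and about 3 mm off along the groove; the hand-in returned no verdict.

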